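# Unbolt the lid of the portable incubator

### The job

Unbolt the lid of the portable incubator on the bench. With one fingertip press the long sprung catch flap beside the bolt down and keep it held down while the other fingertip pushes the bolt's knob all the way back, away from the keeper at the front; then let go of both, so that the catch springs up again and locks the bolt open. Pick nothing up: leave the lid shut, and the things standing on it and around it where they are.

Things in the scene. Friction and masses are not known exactly. Their poses are not given: they have to be found in the camera images.
- carrier: Portable incubator: white box 300 x 260 mm (x, y), lid top at z 156; heavy, does not shift. Origin under its centre on the bench, z up, x from its front (wall with display and keeper) to its back (hinges), y along its front. All x, y, z in mm given here are in this frame, lid shut. On the lid lie the bolt (along x at y -20) and beside it, at larger y, the catch flap.
- bolt (a joint): Travel of the bolt along the incubator's +x, m: 0 shot (front end in the keeper), 0.037 back against its stop. The catch's tooth blocks it at about 0.001 unless the catch is beyond about 0.14 rad; over the last 2 mm of travel the tooth can rise in front of the bolt's block and lock it back. Sliding takes about 2 N.
- knob_top (a point): Centre of the top (z 211) of the bolt's knob, an upright steel cylinder of 16 mm diameter standing on the bolt's slide block (x and y 13 mm and 9 mm either side of the knob's axis, on the catch's side 18 mm; top z 178). At x -85, y -20 with the bolt shot, x -48 when fully back.
- catch (a joint): Angle of the sprung catch flap, rad: 0 up (at rest), 0.24 pressed flat on its stop; it springs back by itself. It hinges about a line along the incubator's x at y 46, z 181.5, on a fixed rail (x -130 to -30, y 42 to 52, top z 179). Pressed at the pad point it takes about 3 N to start and 6 N to be flat.
- catch_pad (a point): On the upper face of the ribbed aluminium catch flap, midway along it (x -80), 26 mm from its hinge line: y 21, z 189 at rest; y 20, z 183 pressed flat. The flap spans x -130 to -30, y 0 (free edge by the bolt) to 46 (hinge); at rest it slopes up to z 194 at the free edge, flat its face is level at z 183. A fingertip may press it anywhere along x and slide along it.
- keeper (a point): Top middle of the keeper (x -153, y -20, z 179), the steel eye on the front wall, 6 x 32 mm in x and y, in which the bolt's 10 mm rod stands when shot. Behind it two fixed guides bridge the rod: x -134 to -122 and x -18 to -6, y -31 to -9, top z 174. So a fingertip level with the flat flap (z 183) clears guides, keeper and block.
- lid (a joint): Opening angle of the incubator's lid in rad about its back hinge: 0 shut, grows as the front edge rises. It is shut at the start and is to stay shut.
- dish: Clear plastic dish with cover, 59 mm diameter, 14 mm high, standing loose on the lid; origin under its centre.
- pot: Small white screw-cap specimen pot, 39 mm diameter, 46 mm high, standing loose on the lid; origin under its centre.
- rack: White tube rack, 130 x 85 x 45 mm, loose on the bench; origin under its centre.
- tipbox: Closed grey pipette-tip box with clear cover, 122 x 84 x 64 mm, loose on the bench; origin under its centre.
- oil: Amber glass bottle with white cap, 56 mm diameter, 115 mm high, loose on the bench; origin under its centre.
- dishes: Stack of three clear dishes, 91 mm diameter, 45 mm high, standing loose on the back of the lid; origin under its centre.
- pipette: White hand pipette lying on the bench, about 255 mm long and up to 30 mm high; origin on the bench below it near its middle.

How it is judged:
On the way, in this order (a step that is already met when the one before it is completed fails the run):
1. the bolt has left its shot position while a fingertip holds the catch down (value of joint bolt above 0.01 m and value of joint catch above 0.1 rad and contact force between the fingers and catch above 0.5 N), for 0.02 s.
2. the bolt is most of the way back, with one fingertip still holding the catch down and the other on the bolt (value of joint bolt above 0.03 m and value of joint catch above 0.1 rad and contact force between the fingers and catch above 0.5 N and contact force between the fingers and bolt above 0.3 N), for 0.04 s.
At the end, for the whole second after the job is handed in: The bolt is back by more than 33.5 mm of its 37 mm and at rest, the catch has sprung up again (below 0.04 rad), the lid is shut (below 0.02 rad) and each loose thing is within 20 mm of where it stood (value of joint bolt above 0.0335 m and value of joint catch below 0.04 rad and value of joint lid below 0.02 rad and velocity of joint bolt between -0.005 and 0.005 m/s and distance of each of dish, pot, rack, tipbox, oil, dishes, pipette from where it was at the start of the episode below 0.02 m); the robot touches nothing.
It fails at once if the lid is lifted (above 0.05 rad) (value of joint lid above 0.05 rad).
It fails at once if a loose thing on the lid or the bench is pushed, lifted or carried off (more than 20 mm) (distance of any of dish, pot, rack, tipbox, oil, dishes, pipette from where it was at the start of the episode above 0.02 m).
It also fails if it takes over 32 s, if anything falls off the work surface, if the arm or the gripper's body presses on something with over 40 N, if the wrist force passes 120 N, or if a joint passes its speed limit or range.

### The arm

A 7-joint arm with a two-finger parallel gripper is mounted at the origin on the work surface. World frame = base frame: x ahead of the robot, y to its left, z up, the work surface at z = 0. Lengths are in m, angles in rad, forces in N, time in s.
With the tool pointing down it reaches from about 0.4 to 0.875 m from the base axis. Payload 19.3 kg.
Tool frame: the origin (TCP) lies on the mounting face of the last link; the fingertips stand 173 mm ahead of it and the grasp point (between the pads) lies 155 mm ahead of it (bot.grip_point_offset is the distance from the TCP to the grasp point, in m); z points along the fingers, y is the line along which they close (so a half turn about z gives the same grasp; the last joint's range is limited). The gripper opens to 85 mm and grips with 20 to 120 N. Pads are 22 mm wide; open, the fingers measure 114 mm over their backs; the gripper's body (76 mm by 85 mm) begins 54 mm behind the grasp point. The pads swing forward as they close: fully open they stand 13 mm farther back than shut.
Start: joints at [-1.214, 0.521, -0.036, 1.599, 0.021, 1.021, -0.113], TCP at [0.259, 0.569, 0.405] pointing down, gripper open.
Joint ranges: [-2.91, 2.91], [-0.3, 2.13], [-1.5, 1.42], [0.17, 2.43], [-1.26, 4.41], [0.16, 1.93], [-2.52, 2.52]. Speed limits (rad/s): [1.89, 1.89, 2.39, 2.39, 3.01, 3.01, 3.01].

### API

Orientations are given as [roll, pitch, yaw] about the fixed x, y, z axes, in that order (R = Rz(yaw) Ry(pitch) Rx(roll)).
In Python, from workcell import bot gives the robot as it stands.
- The arm moves only by the tool arm_command, never from a script. Its argument "deltas" is a list of rows, each a list of 3 entries, a list of its own where there are three numbers: the shift along the tool's x, y, z in cm, then the turn, a rotation vector about the tool's x, y, z in rad, then the finger opening in cm, from 0 to 8.54. In form: [[[tx, ty, tz], [rx, ry, rz], claw], ...]. A call has 1 to 20 rows; each row shifts and turns the commanded pose from where the row before left it, along the tool's axes as they then stand; what a row does not reach is not made up. A row lasts 1/10 s, in which the tool goes at most 50 mm and 8.59 degrees, less where a joint would pass 70% of its speed; a pose out of reach is approached as far as the arm can. A call with a gripper value outside its range is refused whole. The fingers move at their own pace and stop on an object; "newtons" is the grip in N (left out, the last holds). Time passes only in rows, so rows that do not move let the fingers close. It gives the time, the measured TCP pose, the force, the opening and the grip force at its end, in the units of the state.
- bot.observe(): the state, without advancing time (a new reading comes with each control period).
- bot.grab_frame(name): name is "side" or "top"; returns a dict with "frame" (400x640x3 uint8, red, green, blue), "K" (3x3 intrinsics, pixels), "k1" (the pictures are not rectified: a ray, as slopes to the right and down, at radius r is drawn at 1 + k1 r^2 times it, then the intrinsics apply), "rvec" (rotation vector, rad) and "tvec" (3), from world to camera coordinates, as OpenCV has them. Camera axes: x right, y down, z forward; pixel columns grow to the right and rows downward; lengths in m; the calibration is good to about 2 mm. A picture is of the moment at which its call begins. There is no depth.
- bot.job_done(): hands the job in; it is judged then, once.
Trained networks look in a picture, given as the dict that the camera call returned (one of the last four; its "shot" number tells which), for a name from the list of things; names that differ only in an ending like _2 or _b are one class to them, and where a whole thing is asked for, a point or a joint stands for the part that bears it (a point fixed in the world has none). Each returns a list of dicts, best first, with "p" (0 to 1); they miss things now and then, are a little off and sometimes report something else, mostly with a low value. They report only what shows in the picture. A call takes as long as a camera call.
- bot.find_in(name, picture): "rect" ([left, top, width, height] in pixels, round what is visible of it).
- bot.mark_of(name, picture): "at" ([column, row] in pixels: a listed point, or the origin of a listed thing).
The state is a dict: "clock": time; "qpos": joint angles; "qd": joint speeds; "joint_efforts": joint torques, N m; "position": TCP position; "tool_rot": TCP orientation; "force": force on the tool from outside, world axes, zero at the start; "moment": the same for the moment, N m; "grip_width": finger opening in m; "finger_force": force on a finger pad.
Only numpy, scipy, OpenCV 4.12 (cv2) and the standard library are available. Lean on these libraries where they do the work, as an engineer would, in place of code of your own. Each camera call takes 0.05 s, during which the arm holds its last target. There are 200 camera calls.

## Working session

There is one attempt and no reset: what is moved stays moved. The work goes in short steps, Python scripts to look and compute and a tool call to move; the robot and the scene stay as the last step left them, time stands still between calls to the robot, and variables do not carry over. Pictures are saved under pics/ and viewed, at most 10 in all, crops included, and the job is handed in when it is done.

Besides the shell and the picture viewer there is one more tool, called after "Emit:" as name([rows], argument=value, ...), one row to a line, values as JSON. arm_command: Moves the arm, as the interface text tells. Its arguments: {"type":"object","properties":{"deltas":{"type":"array","items":{"type":"array"}},"newtons":{"type":"number"}},"required":["deltas"]}

```bash
mkdir -p pics; ls; cat > h.py <<'E'
import numpy as np, cv2
from workcell import bot
from scipy.spatial.transform import Rotation as R
def ray(f,px):
    K=np.array(f["K"]);d=(np.array(px)-[K[0,2],K[1,2]])/[K[0,0],K[1,1]]
    s=d.copy()
    for _ in range(20): s=d/(1+f["k1"]*(s@s))
    M=cv2.Rodrigues(np.array(f["rvec"],float))[0];t=np.array(f["tvec"]).ravel()
    return -M.T@t, M.T@np.r_[s,1]
def at_z(f,px,z):
    c,d=ray(f,px);return c+d*(z-c[2])/d[2]
def tri(rs):
    A=0;b=0
    for c,d in rs:
        d=d/np.linalg.norm(d);P=np.eye(3)-np.outer(d,d);A=A+P;b=b+P@c
    return np.linalg.solve(A,b)
E
python3 - <<'E'
from h import *
s=bot.observe();print({k:np.round(v,3) for k,v in s.items()})
F={n:bot.grab_frame(n) for n in("side","top")}
for n,f in F.items():
    cv2.imwrite(f"pics/{n}0.png",f["frame"][:,:,::-1])
    print(n,"cam",np.round(ray(f,[320,200])[0],3))
for o,z in [("knob_top",.211),("catch_pad",.189),("keeper",.179),("carrier",0),("dish",.156),("pot",.156),("dishes",.156),("rack",0),("tipbox",0),("oil",0),("pipette",0)]:
    rs=[]
    for n,f in F.items():
        m=bot.mark_of(o,f)
        for q in m[:2]: print(o,n,round(q["p"],2),np.round(q["at"]),np.round(at_z(f,q["at"],z),3))
        if m: rs.append(ray(f,m[0]["at"]))
    if len(rs)>1: print("  tri",np.round(tri(rs),3))
E
```

```text
pics
{'clock': np.float64(0.0), 'qpos': array([-1.214,  0.522, -0.036,  1.6  ,  0.021,  1.021, -0.113]), 'qd': array([-0.001,  0.   , -0.002,  0.001, -0.001, -0.002, -0.001]), 'joint_efforts': array([-1.0000e-03, -9.2710e+01,  1.9790e+00, -3.6994e+01,  1.8000e-02,
        8.0000e-03,  0.0000e+00]), 'position': array([0.259, 0.569, 0.404]), 'tool_rot': array([-3.14 ,  0.   ,  2.715]), 'force': array([ 0.49 , -0.145,  0.74 ]), 'moment': array([0.003, 0.009, 0.005]), 'finger_force': np.float64(0.0), 'grip_width': np.float64(0.085)}
side cam [ 0.009 -0.742  0.824]
top cam [0.54  0.018 1.361]
knob_top side 0.63 [275. 179.] [0.506 0.075 0.211]
knob_top top 0.67 [188. 250.] [0.473 0.348 0.211]
knob_top top 0.57 [294. 238.] [0.514 0.074 0.211]
  tri [0.541 0.313 0.099]
catch_pad side 0.55 [273. 179.] [0.52  0.106 0.189]
catch_pad top 0.6 [282. 234.] [0.521 0.109 0.189]
  tri [0.521 0.109 0.187]
keeper side 0.69 [255. 198.] [0.443 0.074 0.179]
keeper side 0.39 [328. 173.] [0.664 0.052 0.179]
keeper top 0.75 [292. 263.] [0.447 0.081 0.179]
keeper top 0.69 [254. 229.] [0.533 0.182 0.179]
  tri 
[... 379 characters left out ...]
pot top 0.17 [256. 229.] [0.533 0.182 0.156]
  tri [ 0.571 -0.017  0.167]
dishes side 0.78 [325. 172.] [0.685 0.093 0.156]
dishes top 0.94 [292. 170.] [0.696 0.088 0.156]
  tri [0.692 0.092 0.155]
rack side 0.9 [396. 361.] [ 0.485 -0.405  0.   ]
rack top 0.64 [450. 248.] [ 0.49  -0.396  0.   ]
  tri [ 0.49  -0.4   -0.011]
tipbox side 0.81 [213. 196.] [0.464 0.395 0.   ]
tipbox top 0.91 [190. 252.] [0.455 0.404 0.   ]
  tri [ 0.46   0.401 -0.001]
oil side 0.86 [256. 177.] [0.631 0.404 0.   ]
oil top 0.81 [197. 198.] [0.623 0.39  0.   ]
  tri [0.622 0.387 0.012]
pipette side 0.57 [441. 317.] [ 0.655 -0.388 -0.   ]
pipette top 0.84 [446. 192.] [ 0.664 -0.38   0.   ]
  tri [ 0.665 -0.383 -0.012]
```

```bash
python3 - <<'E'
from h import *
a=cv2.imread("pics/top0.png")[130:300,220:370];b=cv2.imread("pics/side0.png")[130:290,220:380]
cv2.imwrite("pics/t1.png",cv2.resize(a,None,fx=3.5,fy=3.5,interpolation=cv2.INTER_CUBIC))
cv2.imwrite("pics/s1.png",cv2.resize(b,None,fx=3.7,fy=3.7,interpolation=cv2.INTER_CUBIC))
E
```

```text
(no output)
```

View pics/t1.png

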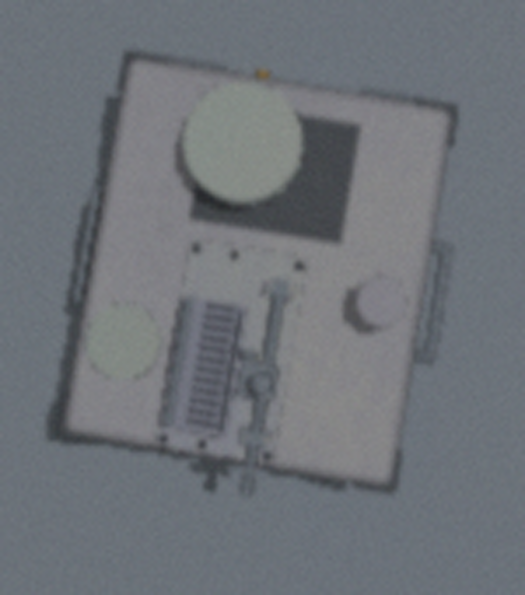

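View pics/s1.png

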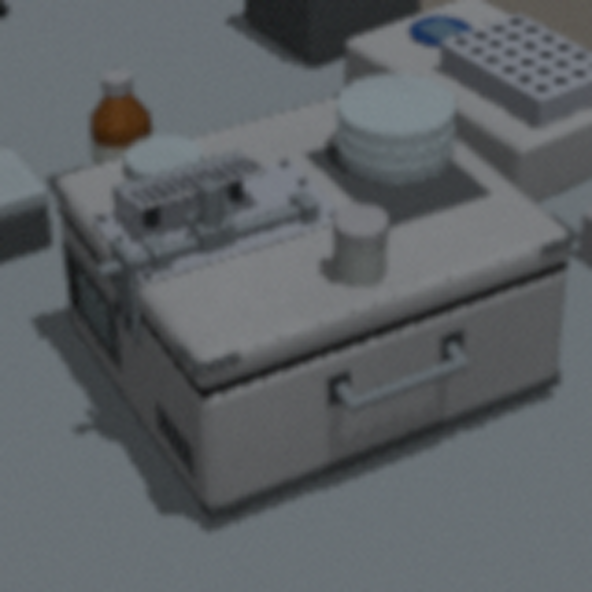

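The top view shows the lid nearly axis-aligned, with the knob near crop (260,381), the keeper near (247,485) and the flap around (205,365). The side view confirms this layout, with the pot at right and the dish stack at the back. The next script fits the carrier pose to the lid corners and network points.

```bash
cat >> h.py <<'E'
def proj(f,P):
    M=cv2.Rodrigues(np.array(f["rvec"],float))[0];t=np.array(f["tvec"]).ravel()
    p=M@np.array(P)+t;s=p[:2]/p[2];s=s*(1+f["k1"]*(s@s));K=np.array(f["K"]);return s*[K[0,0],K[1,1]]+[K[0,2],K[1,2]]
E
python3 - <<'E'
from h import *
from scipy.optimize import least_squares
T=bot.grab_frame("top");S=bot.grab_frame("side")
obs=[]
for n,p in {"knob_top":(-.085,-.02,.211),"catch_pad":(-.08,.021,.189),"keeper":(-.153,-.02,.179)}.items():
    for f,g in((T,[(294,238),(282,234),(292,263)]),(S,[(275,179),(273,179),(255,198)])):
        i=["knob_top","catch_pad","keeper"].index(n)
        m=[q["at"] for q in bot.mark_of(n,f) if np.hypot(*(np.array(q["at"])-g[i]))<8]
        if m: obs.append((f,m[0],p,n))
for px,p in zip([(130,55),(455,105),(65,435),(395,490)],[(.15,.13),(.15,-.13),(-.15,.13),(-.15,-.13)]):
    obs.append((T,np.array(px)/3.5+[220,130],(*p,.15),"corner"))
# guides/knob picked in top crop by eye
for px,p in [((260,378),(-.085,-.02,.211)),((276,288),(-.012,-.02,.174)),((254,437),(-.128,-.02,.174)),((247,485),(-.153,-.02,.179))]:
    obs.append((T,np.array(px)/3.5+[220,130],p,"eye"))
def W(v,p): c,s=np.cos(v[2]),np.sin(v[2]);return [v[0]+c*p[0]-s*p[1],v[1]+s*p[0]+c*p[1],p[2]]
res=lambda v:np.concatenate([proj(f,W(v,p))-m for f,m,p,_ in obs])
r=least_squares(res,[.59,.08,-.17],loss="soft_l1");print(np.round(r.x,4))
for o,e in zip(obs,res(r.x).reshape(-1,2)): print(o[3],"T" if o[0] is T else "S",np.round(e,1))
v=r.x
for p in [(-.115,0,0),(-.106,0,0),(-.06,0,0)]: print(p,np.round(W(v,p),4))
print("psi",np.pi+v[2], "px/m",np.linalg.norm(proj(T,[.5,.1,.2])-proj(T,[.51,.1,.2]))*100)
s=bot.observe();Rm=R.from_euler("xyz",s["tool_rot"]).as_matrix()
print("tool delta cm",Rm.T@(np.r_[W(v,(-.115,0,0))[:2],.42]-s["position"])*100)
E
```

```text
[ 0.5969  0.081  -0.1382]
knob_top T [2.7 1.2]
knob_top S [ 1.3 -2.7]
catch_pad T [-0.9  0.8]
catch_pad S [-0.2 -1.8]
keeper T [1.2 0.8]
keeper S [0.3 1.2]
corner T [-0.4 -0.1]
corner T [-0.5  1.2]
corner T [-1.2 -1.2]
corner T [-1.3 -0.7]
eye T [0.3 1.4]
eye T [ 1.  -0.2]
eye T [-0.1  0.1]
eye T [ 0.2 -4.1]
(-0.115, 0, 0) [0.483  0.0968 0.    ]
(-0.106, 0, 0) [0.4919 0.0956 0.    ]
(-0.06, 0, 0) [0.5375 0.0892 0.    ]
psi 3.0033971608913252 px/m 384.1933143286157
tool delta cm [-39.96061796 -33.69297513  -1.5318385 ]
```

Emit:
arm_command([
  [[-1,-0.8,0],[0,0,0],2.6],
  [[-2,-1.7,-0.2],[0,0,0],2.6],
  [[-2.5,-2.1,-0.2],[0,0,0],2.6],
  [[-2.5,-2.1,-0.2],[0,0,0],2.6],
  [[-2.5,-2.1,-0.2],[0,0,0],2.6],
  [[-2.5,-2.1,-0.2],[0,0,0],2.6],
  [[-2.5,-2.1,-0.2],[0,0,0],2.6],
  [[-2.5,-2.1,-0.2],[0,0,0],2.6],
  [[-2.5,-2.1,-0.1],[0,0,0],2.6],
  [[-2.5,-2.1,0],[0,0,0],2.6],
  [[-2.5,-2.1,0],[0,0,0],2.6],
  [[-2.5,-2.1,0],[0,0,0],2.6],
  [[-2.5,-2.1,0],[0,0,0],2.6],
  [[-2.5,-2.1,0],[0,0,0],2.6],
  [[-2.5,-2.1,0],[0,0,0],2.6],
  [[-2.5,-2.1,0],[0,0,0],2.6],
  [[-2,-1.7,0],[0,0,-0.07],2.6],
  [[0,0,0],[0,0,-0.07],2.6],
  [[0,0,0],[0,0,-0.07],2.6],
  [[0,0,0],[0,0,-0.08],2.6],
], newtons=40)

```text
clock: 3.6
position: [0.4834, 0.0964, 0.4197]
tool_rot: [-3.142, 0.0, 3.007]
force: [0.3, -0.1, -0.8]
grip_width: 0.026
finger_force: 0.0
```

```bash
python3 - <<'E'
from h import *
for n,(x,y) in {"top":(230,170),"side":(215,125)}.items():
    f=bot.grab_frame(n);c=f["frame"][y:y+110,x:x+110,::-1]
    c=cv2.resize(cv2.convertScaleAbs(c,alpha=1.5),None,fx=5,fy=5,interpolation=cv2.INTER_CUBIC)
    v=[.5969,.081,-.1382];co,s=np.cos(v[2]),np.sin(v[2])
    for p in [(-.085,-.02,.211),(-.13,0,.194),(-.03,0,.194),(-.13,.046,.1815),(-.03,.046,.1815),(-.153,-.02,.179),(-.115,.02,.247),(-.115,-.02,.247),(-.15,-.13,.156)]:
        q=(proj(f,[v[0]+co*p[0]-s*p[1],v[1]+s*p[0]+co*p[1],p[2]])-[x,y]+.5)*5
        cv2.circle(c,tuple(int(a) for a in q),3,(0,0,255),1)
    cv2.imwrite(f"pics/{n}2.png",c)
E
```

```text
(no output)
```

View pics/top2.png

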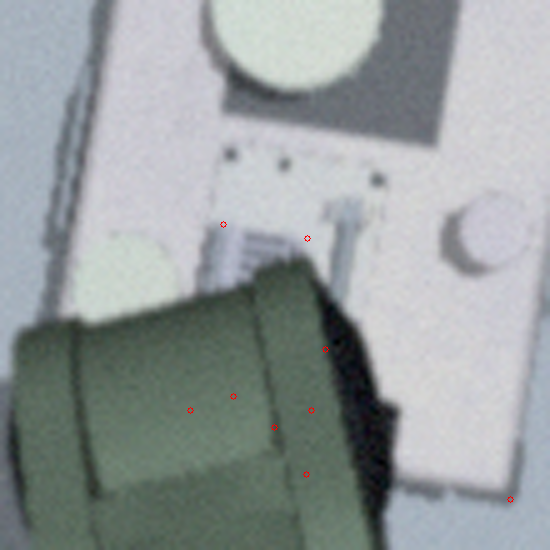

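View pics/side2.png

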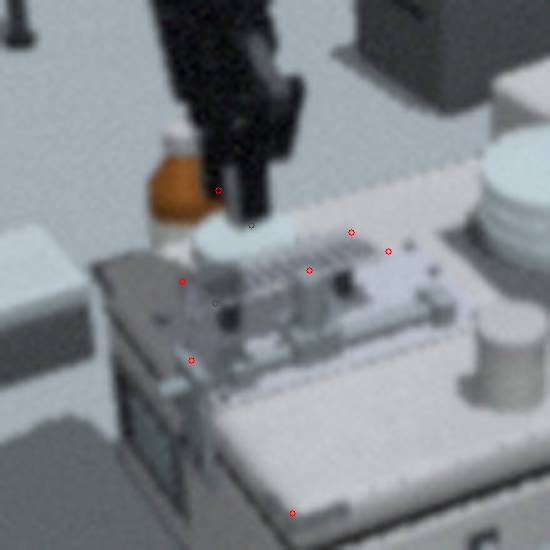

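The red marks fit the flap, knob and guides to about 1–2 px (≤5 mm). The near fingertip in the side view sits at (253,225), where I predicted it, so I'm going down.

Emit:
arm_command([
  [[0,0,1],[0,0,0],2.6],
  [[0,0,1.5],[0,0,0],2.6],
  [[0,0,1.5],[0,0,0],2.6],
  [[0,0,1],[0,0,0],2.6],
  [[0,0,0],[0,0,0],2.6],
  [[0,0,0],[0,0,0],2.6],
])

```text
clock: 4.3
position: [0.4838, 0.0974, 0.3698]
tool_rot: [-3.141, -0.0, 3.004]
force: [-0.0, -0.4, 0.6]
grip_width: 0.0259
finger_force: 0.0
```

Emit:
arm_command([
  [[0,0,0.3],[0,0,0],2.6],
  [[0,0,0.3],[0,0,0],2.6],
  [[0,0,0],[0,0,0],2.6],
])

```text
clock: 4.6
position: [0.4838, 0.0975, 0.3637]
tool_rot: [3.141, 0.0, 3.005]
force: [1.7, -0.0, 2.6]
grip_width: 0.0262
finger_force: 1.0
```

Emit:
arm_command([
  [[0,0,0.2],[0,0,0],2.6],
  [[0,0,0.2],[0,0,0],2.6],
  [[0,0,0],[0,0,0],2.6],
])

```text
clock: 4.9
position: [0.4838, 0.0973, 0.3596]
tool_rot: [-3.141, 0.0, 3.005]
force: [-0.1, -2.5, 4.0]
grip_width: 0.0256
finger_force: 1.7
```

```bash
python3 - <<'E'
from h import *
for n,(x,y) in {"side":(235,145)}.items():
    f=bot.grab_frame(n);c=f["frame"][y:y+70,x:x+80,::-1]
    cv2.imwrite(f"pics/{n}3.png",cv2.resize(cv2.convertScaleAbs(c,alpha=1.7),None,fx=8,fy=8,interpolation=cv2.INTER_CUBIC))
E
```

```text
(no output)
```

View pics/side3.png

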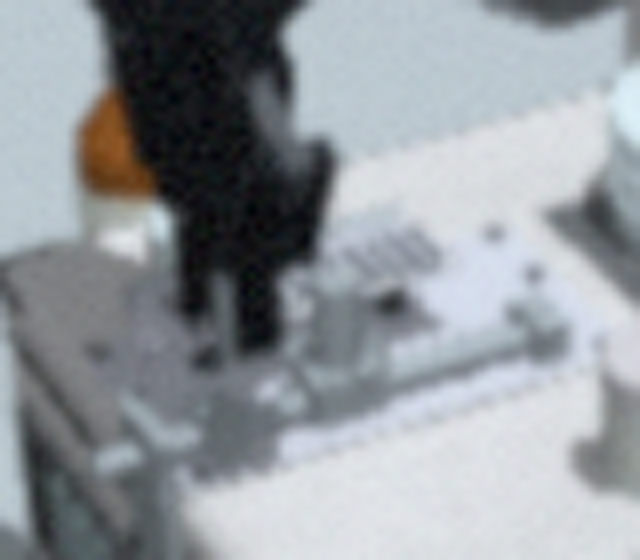

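The near fingertip, at (260,340), stands in front of the knob at (340,320), perhaps 3–4 mm toward the flap side. I'll shift slightly toward the bolt and press to flat.

Emit:
arm_command([
  [[0,-0.25,0.1],[0,0,0],2.6],
  [[0,0,0.2],[0,0,0],2.6],
  [[0,0,0.1],[0,0,0],2.6],
  [[0,0,0],[0,0,0],2.6],
])

```text
clock: 5.35
position: [0.4835, 0.0951, 0.3559]
tool_rot: [3.141, 0.0, 3.005]
force: [-1.4, 0.4, 10.2]
grip_width: 0.026
finger_force: 5.5
```

Emit:
arm_command([
  [[-0.4,0,0],[0,0,0],2.6],
  [[-0.4,0,0],[0,0,0],2.6],
  [[-0.4,0,0],[0,0,0],2.6],
  [[-0.4,0,0],[0,0,0],2.6],
  [[0,0,0],[0,0,0],2.6],
])

```text
clock: 5.85
position: [0.4985, 0.0931, 0.3557]
tool_rot: [-3.141, -0.003, 3.005]
force: [-11.1, 1.2, 20.4]
grip_width: 0.0263
finger_force: 9.7
```

Emit:
arm_command([
  [[-0.3,0,-0.05],[0,0,0],2.6],
  [[-0.3,0,0],[0,0,0],2.6],
  [[0,0,0],[0,0,0],2.6],
])

```text
clock: 6.15
position: [0.5047, 0.0922, 0.3561]
tool_rot: [-3.141, -0.002, 3.005]
force: [-6.2, 0.9, 10.6]
grip_width: 0.0258
finger_force: 5.6
```

Emit:
arm_command([
  [[-0.4,0,0],[0,0,0],2.6],
  [[-0.4,0,0],[0,0,0],2.6],
  [[-0.4,0,0],[0,0,0],2.6],
  [[-0.4,0,0],[0,0,0],2.6],
  [[0,0,0],[0,0,0],2.6],
])

```text
clock: 6.65
position: [0.5207, 0.09, 0.3561]
tool_rot: [-3.141, -0.002, 3.005]
force: [-6.7, 1.0, 10.7]
grip_width: 0.0257
finger_force: 5.6
```

```bash
python3 - <<'E'
from h import *
for n,(x,y) in {"side":(235,145)}.items():
    f=bot.grab_frame(n);c=f["frame"][y:y+70,x:x+80,::-1]
    cv2.imwrite(f"pics/{n}4.png",cv2.resize(cv2.convertScaleAbs(c,alpha=1.7),None,fx=8,fy=8,interpolation=cv2.INTER_CUBIC))
E
```

```text
(no output)
```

View pics/side4.png

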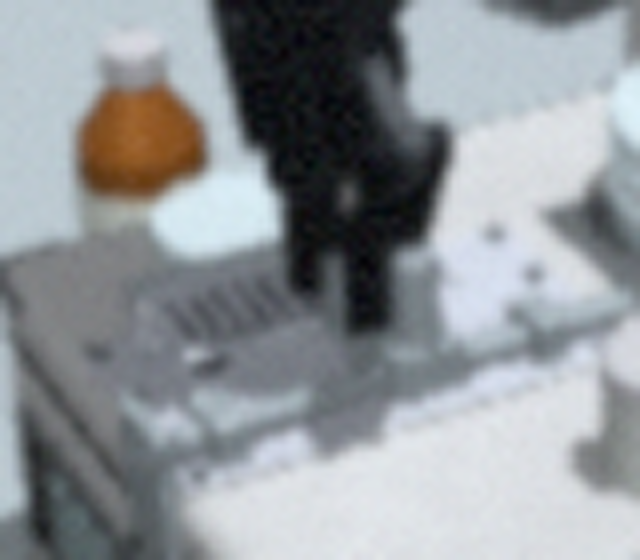

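The flap is flat, and the near finger, at (370,300), is in contact with the knob, now at (412,300). The bolt has moved about 25 mm, so I'll continue to the stop.

Emit:
arm_command([
  [[-0.4,0,0],[0,0,0],2.6],
  [[-0.4,0,0],[0,0,0],2.6],
  [[0,0,0],[0,0,0],2.6],
])

```text
clock: 7.0
position: [0.5287, 0.0888, 0.3561]
tool_rot: [-3.141, -0.002, 3.005]
force: [-6.2, 1.1, 10.6]
grip_width: 0.0258
finger_force: 5.1
```

Emit:
arm_command([
  [[-0.2,0,0],[0,0,0],2.6],
  [[-0.1,0,0],[0,0,0],2.6],
  [[0,0,0],[0,0,0],2.6],
])

```text
clock: 7.3
position: [0.5304, 0.0887, 0.356]
tool_rot: [-3.141, -0.005, 3.005]
force: [-18.7, 2.2, 19.7]
grip_width: 0.0261
finger_force: 12.4
```

Emit:
arm_command([
  [[0,0,-0.3],[0,0,0],2.6],
  [[0,0,-0.4],[0,0,0],2.6],
  [[0,0,-0.4],[0,0,0],2.6],
  [[0,0,-0.3],[0,0,0],2.6],
  [[0,0,0],[0,0,0],2.6],
  [[0.3,0,0],[0,0,0],2.6],
  [[0.5,0,0],[0,0,0],2.6],
  [[0,0,-1],[0,0,0],2.6],
  [[0,0,-2],[0,0,0],2.6],
  [[0,0,-2],[0,0,0],2.6],
  [[0,0,-2],[0,0,0],2.6],
  [[0,0,-2],[0,0,0],2.6],
  [[2.5,0,-1],[0,0,0],2.6],
  [[3,0,0],[0,0,0],2.6],
  [[3,0,0],[0,0,0],2.6],
  [[0,0,0],[0,0,0],2.6],
])

```text
clock: 8.9
position: [0.4373, 0.1012, 0.4713]
tool_rot: [3.141, 0.0, 3.006]
force: [1.4, 0.4, 1.6]
grip_width: 0.0259
finger_force: 0.0
```

```bash
python3 - <<'E'
from h import *
for n,(x,y) in {"side":(235,145)}.items():
    f=bot.grab_frame(n);c=f["frame"][y:y+70,x:x+80,::-1]
    cv2.imwrite(f"pics/{n}5.png",cv2.resize(cv2.convertScaleAbs(c,alpha=1.7),None,fx=8,fy=8,interpolation=cv2.INTER_CUBIC))
E
```

```text
(no output)
```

View pics/side5.png

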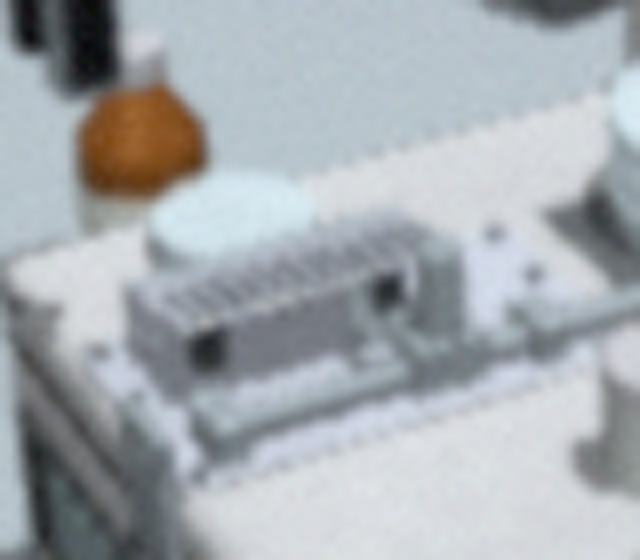

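The flap has sprung up (its free edge runs from (180,325) to (415,265)). The knob is back at (440,280) and the rod is out of the keeper. The lid is shut and the dish and pot haven't moved.

```bash
python3 -c "
from workcell import bot
print(bot.job_done())"
```

```text
the job is handed in; nothing more can be done
None
```

The bolt is fully back and the catch sprung up behind it, with the lid shut and the dish and pot unmoved in the last picture; I handed the job in at about 9 s of the 32 s, and no verdict came back.

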